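# Stow the ink bottles in the sprung rack

## Robot

A 6-joint arm with a two-finger parallel gripper is mounted at the origin on the work surface. World frame = base frame: x ahead of the robot, y to its left, z up, the work surface at z = 0. Lengths are in mm, angles in rad, forces in N, time in s.
With the tool pointing down it reaches from about 375 to 925 mm from the base axis. Payload 5.7 kg.
Tool frame: the origin (TCP) lies midway between the tips of the shut fingers; the grasp point (between the pads) lies 19 mm behind it; z points along the fingers, y is the line along which they close (so a half turn about z gives the same grasp; the last joint's range is limited). The gripper opens to 85 mm and grips with 20 to 120 N. Pads are 22 mm wide; open, the fingers measure 114 mm over their backs; the gripper's body (76 mm by 85 mm) begins 54 mm behind the grasp point. The pads swing forward as they close: fully open they stand 13 mm farther back than shut.
Start: joints at [-1.309, 0.359, 1.51, -0, 1.272, -0.115], TCP at [220.751, -557.882, 231.267] pointing down, gripper open.
Joint ranges: [-2.97, 2.97], [-1.01, 2.36], [0.21, 2.38], [-0.96, 4.11], [0.2, 2.71], [-2.98, 2.98]. Speed limits (rad/s): [2.39, 2.39, 3.14, 3.14, 3.14, 3.14].

## Interface

Orientations are given as [roll, pitch, yaw] about the fixed x, y, z axes, in that order (R = Rz(yaw) Ry(pitch) Rx(roll)).
In Python, from workcell import ctrl gives the robot as it stands. The module is installed in compiled form; this text tells all that it offers.
- The arm moves only by the tool drive_tool, never from a script. Its argument "rows" is text: rows parted by semicolons, each of 6 numbers parted by spaces: the shift along the tool's x, y, z in cm, then the turn, a rotation vector about the tool's x, y, z in units of 8 degrees (1.0 is 8 degrees). A call has 1 to 10 rows; each row is the pose to reach, as a shift and turn from the pose commanded when the call began, along the tool's axes at that moment; what a row does not reach only later rows make up. A row lasts 1/8 s, in which the tool goes at most 62.5 mm and 10.7 degrees, less where a joint would pass 70% of its speed; a pose out of reach is approached as far as the arm can. A call with a gripper value outside its range is refused whole. "hand" is the finger opening in cm, from 0 to 8.54, set as the call begins (left out, the last holds). The fingers move at their own pace and stop on an object; "newtons" is the grip in N (left out, the last holds). Time passes only in rows, so rows that repeat a pose let the fingers close. It gives the time, the measured TCP pose, the force, the opening and the grip force at its end, in the units of the state.
- ctrl.observe(): the state, without advancing time (a new reading comes with each control period).
- ctrl.read_camera(name): name is "scene" or "top"; returns a dict with "color" (480x640x3 uint8, red, green, blue), "depth" (480x640 float32, mm along the optical axis (not along the pixel's ray), 0 where there is no reading), "fx", "fy", "cx", "cy" (pixels), "cam_to_world" (4x4, takes a point from camera to world coordinates). Camera axes: x right, y down, z forward; pixel columns grow to the right and rows downward; lengths in mm; the calibration is good to about 2 mm. A picture is of the moment at which its call begins.
- ctrl.sign_off(): hands the job in; it is judged then, once.
The state is a dict: "t": time; "joints": joint angles; "dq": joint speeds; "joint_efforts": joint torques, N m; "ee_pos": TCP position; "ee_rot": TCP orientation; "contact_force": force on the tool from outside, world axes, zero at the start; "torque": the same for the moment, N m; "width": finger opening in mm; "gripper_force": force on a finger pad.
Only numpy, scipy, OpenCV 4.12 (cv2) and the standard library are available. Lean on these libraries where they do the work, as an engineer would, in place of code of your own. Each camera call takes 0.05 s, during which the arm holds its last target. There are 200 camera calls.

## Task

Put the ink bottles away in the sprung rack: clear the palette knife off the rack into the steel tray, draw the sprung slide out by its handle to the solid mark so that the brass pin drops and catches it (never past the broken end line), and stand every small amber ink bottle in the channel between the stop and the wooden pusher. Then lift the pin so that the pusher closes on the row and let the pin down again; the bottles are thin glass, so hold them lightly, and leave the other painting things where they are.

Things in the scene. Friction and masses are not known exactly. Their poses are not given: they have to be found in the camera images.
- rack: Fixed aluminium bottle rack, 500 mm long. Origin: on the table, on the centre line, below the inner face of the fixed wooden stop (12 mm thick, 46 mm high); +x runs along the channel from the stop to the slide's handle, z up. Channel from x = 0, 42 mm wide, floor at 4 mm, wall tops at 18 mm, walls 4 mm thick. At x = 250 to 280 mm a steel block, 60 mm wide, 46 mm high, carries the pin.
- gauge: Sprung slide (bar, handle, pusher). Origin: the rack's origin moved along rack x by the draw. Draw: 0 home, 110 mm handle's pointer at the solid mark, 125 at the broken line, 140 hard stop. Spring pull: 4 N at 0, 8.4 N at 110; damping 50 N per m/s. Drawn 1 to 4 mm past 110 the pin drops behind a step in its bar; let back, it then stays at about 110 until the pin is lifted.
- gauge_handle (a point): Grip point of the slide's upright wooden handle: 14 mm thick along the rack's x, 28 mm wide along y, top 95 mm above the table; the point is 78 mm above the table at rack x = 335 mm + the draw. Moves only along the rack's x. Pinch it from above along x.
- mark (a point): Middle of the solid line across the flat white scale (4 mm high, 10 mm ticks, rack x = 280 to 495 mm) under the handle; the handle is over it at a draw of 110 mm. The broken end line is 15 mm further along x.
- pusher (a point): Middle of the face towards the stop of the wooden pusher plate at the slide's inner end (12 mm thick, 38 mm wide, top 40 mm above the table), at rack x = 95 mm + the draw: 205 mm when caught at the mark. It pushes the bottles along as it closes.
- pin (a joint): Height of the brass drop pin in m: 0 resting on top of the slide's bar (slide not caught), -0.010 dropped behind the step (slide caught); it lifts freely to 0.022 and falls by its own weight (80 g). The slide is freed when it is lifted to 0 or above; lift it to about 0.008.
- pin_knob (a point): Grip point of the pin's round upright brass knob, 18 mm across and 30 mm tall, its centre line at rack x = 265 mm, y = 0; the point is 12 mm below the knob's top, 80 mm above the table when the pin reads 0 (70 mm when dropped). The block's top below it is 46 mm above the table.
- tray: Fixed open steel tray, 230 x 80 mm, 18 mm high, walls and floor 4 to 5 mm, long side along its x. Origin: centre of its underside.
- knife: Palette knife, 150 mm long, lying flat with its x along its length: wooden handle 100 mm long, 13 mm wide, 12 mm high on the -x side (from x = -75 to 25 mm), thin steel blade 18 mm wide, 3 mm thick, on the +x side. Origin: on its underside, at mid length. At the start it lies across the rack's channel on the wall tops. 50 g.
- bottle0: Small amber glass ink bottle, upright: body 35 mm across and 36 mm high, black cap 29 mm across on top, 50 mm high in all, heavy base, about 70 g. Origin: centre of its underside, z up. Thin glass: a grip above 20 N a finger (40 N in all) breaks it. Three to five such bottles, all alike, are present; an absent one reads None from the start.
- bottle1: Small amber glass ink bottle, upright: body 35 mm across and 36 mm high, black cap 29 mm across on top, 50 mm high in all, heavy base, about 70 g. Origin: centre of its underside, z up. Thin glass: a grip above 20 N a finger (40 N in all) breaks it. Three to five such bottles, all alike, are present; an absent one reads None from the start.
- bottle2: Small amber glass ink bottle, upright: body 35 mm across and 36 mm high, black cap 29 mm across on top, 50 mm high in all, heavy base, about 70 g. Origin: centre of its underside, z up. Thin glass: a grip above 20 N a finger (40 N in all) breaks it. Three to five such bottles, all alike, are present; an absent one reads None from the start.
- bottle3: Small amber glass ink bottle, upright: body 35 mm across and 36 mm high, black cap 29 mm across on top, 50 mm high in all, heavy base, about 70 g. Origin: centre of its underside, z up. Thin glass: a grip above 20 N a finger (40 N in all) breaks it. Three to five such bottles, all alike, are present; an absent one reads None from the start.
- bottle4: Small amber glass ink bottle, upright: body 35 mm across and 36 mm high, black cap 29 mm across on top, 50 mm high in all, heavy base, about 70 g. Origin: centre of its underside, z up. Thin glass: a grip above 20 N a finger (40 N in all) breaks it. Three to five such bottles, all alike, are present; an absent one reads None from the start.
- tube_a: Bystander: white paint tube lying flat, 30 mm wide, 20 mm high, 130 mm long.
- tube_b: Bystander: white paint tube lying flat, 30 mm wide, 20 mm high, 140 mm long.
- tube_c: Bystander: white paint tube lying flat, 30 mm wide, 20 mm high, 170 mm long.
- paint_bottle: Bystander: tall plastic paint bottle, 52 mm across, 160 mm high.
- jam_jar: Bystander: glass jar of brushes, 80 mm across, 105 mm high, brushes to 220 mm.
- eraser: Bystander: eraser, 45 x 22 x 14 mm.
- pot: Bystander: low white paint pot, 72 mm across, 30 mm high.

How it is judged:
By the outcome, as a careful person would: the job done as asked, in the order asked, and still so for the second after the job is handed in, with the robot touching nothing.
Of bottle0, bottle1, bottle2, bottle3, bottle4 only 3 to 5 are there at a start; the rules pass over those that are not, and their reading is None.
At some moment in a run one of bottle0, bottle1, bottle2, bottle3, bottle4 may be knocked a few centimetres aside while the robot is not near it.
Once in a run the grip may slacken for a moment while it holds something.
It also fails if it takes over 210 s, if anything falls off the work surface, if the arm or the gripper's body presses on something with over 40 N, if the wrist force passes 120 N, or if a joint passes its speed limit or range.

## Working session

There is one attempt and no reset: what is moved stays moved. The work goes in short steps, Python scripts to look and compute and a tool call to move; the robot and the scene stay as the last step left them, time stands still between calls to the robot, and variables do not carry over. Pictures are saved under pics/ and viewed, at most 14 in all, crops included, and the job is handed in when it is done.

Besides the shell and the picture viewer there is one more tool, called after "Emit:" as a command line: name --argument value ..., lists and objects as JSON in quotes. drive_tool: Moves the arm, as the interface text tells. Its arguments: {"type":"object","properties":{"rows":{"type":"string"},"hand":{"type":"number"},"newtons":{"type":"number"}},"required":["rows"]}

```bash
mkdir -p pics; cat > h.py <<'E'
import numpy as np,cv2
from scipy.spatial.transform import Rotation as R
from workcell import ctrl
def cam(n,save=None):
    c=ctrl.read_camera(n)
    if save: cv2.imwrite('pics/'+save,c['color'][:,:,::-1])
    return c
def cloud(c):
    v,u=np.mgrid[0:480,0:640]; d=c['depth']
    P=np.stack([(u-c['cx'])/c['fx']*d,(v-c['cy'])/c['fy']*d,d,np.ones_like(d)],-1)
    return (P@np.array(c['cam_to_world']).T)[...,:3]
def plane(c,u,v,z):
    T=np.array(c['cam_to_world']); r=T[:3,:3]@[(u-c['cx'])/c['fx'],(v-c['cy'])/c['fy'],1]
    return T[:3,3]+r*(z-T[2,3])/r[2]
E
python3 - <<'E'
from h import *
s=ctrl.observe(); print(s)
for n in('top','scene'):
    c=cam(n,n+'0.png'); print(n,c['fx'],np.round(c['cam_to_world'],3))
    np.savez(n+'0.npz',**c)
E
```

```text
{'t': 0.0, 'joints': array([-1.30908261e+00,  3.59516998e-01,  1.51143316e+00, -7.61497012e-06,
        1.27254198e+00, -1.15096248e-01]), 'dq': array([-0.00083587,  0.00106791, -0.0003253 , -0.00153005, -0.00077122,
        0.00076803]), 'joint_efforts': array([-4.79392475e-04, -5.27619302e+01, -2.78622133e+01,  2.11316019e-04,
        1.30382241e-02,  5.41765779e-07]), 'ee_pos': array([ 220.58491179, -557.23247053,  230.4461994 ]), 'ee_rot': array([-3.13970490e+00, -2.10914392e-04,  3.76812015e-01]), 'contact_force': array([-0.54906637,  0.05578172,  0.22705794]), 'torque': array([ 0.00136895, -0.0157311 , -0.04322122]), 'gripper_force': 0.0, 'width': 85.48463414756799}
top 460.32996798705165 [[ 2.700000e-02 -9.890000e-01  1.420000e-01  4.332910e+02]
 [-9.990000e-01 -3.000000e-02 -1.900000e-02  3.177100e+01]
 [ 2.300000e-02 -1.410000e-01 -9.900000e-01  1.011986e+03]
 [ 0.000000e+00  0.000000e+00  0.000000e+00  1.000000e+00]]
scene 504.7620065075888 [[ 8.600000e-01  2.880000e-01 -4.220000e-01  1.069215e+03]
 [ 5.110000e-01 -5.080000e-01  6.940000e-01 -7.358140e+02]
 [-1.500000e-02 -8.120000e-01 -5.840000e-01  7.449430e+02]
 [ 0.000000e+00  0.000000e+00  0.000000e+00  1.000000e+00]]
```

View pics/top0.png

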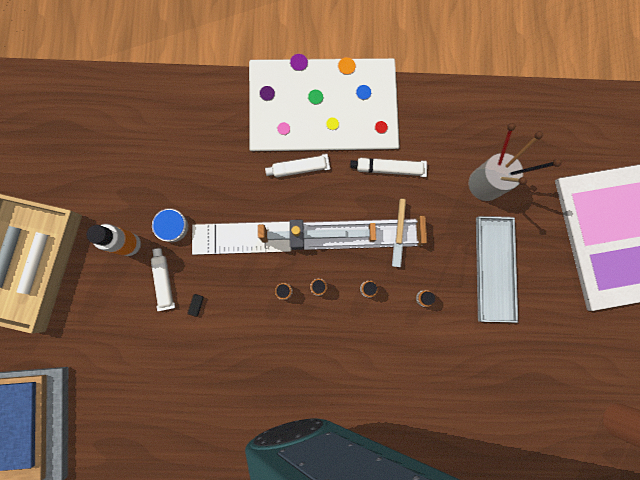

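View pics/scene0.png

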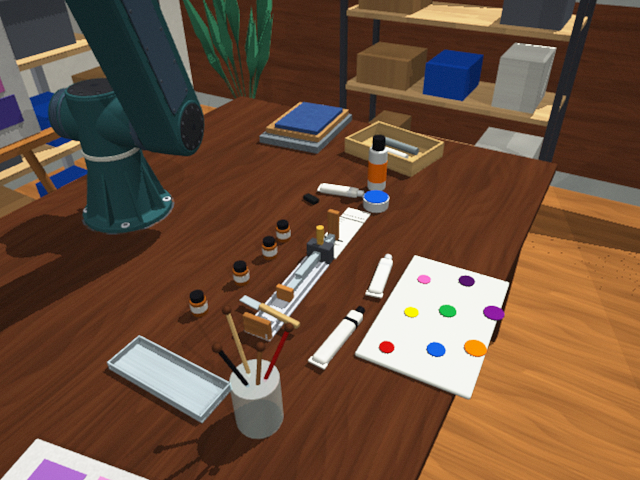

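The top view shows four amber bottles at about (283,291), (318,287), (369,289) and (427,298). The rack runs from the stop at (422,230) to the handle at (262,233), with the knob at (296,230). The knife lies across it at (400,232), and the tray is at (497,270).

```bash
python3 - <<'E'
from h import *
c=dict(np.load('top0.npz')); P=cloud(c); np.set_printoptions(suppress=True,precision=1)
def box(n,u0,u1,v0,v1,z0,z1):
    p=P[v0:v1,u0:u1].reshape(-1,3); p=p[(p[:,2]>z0)&(p[:,2]<z1)]
    if len(p)<5: print(n,len(p));return
    r=cv2.minAreaRect(p[:,:2].astype(np.float32))
    print(n,len(p),'mean',p.mean(0),'rect',np.round(r[0],1),np.round(r[1],1),round(r[2],1),'zmax',np.percentile(p[:,2],[5,50,95]))
for i,(u,v) in enumerate([(284,291),(318,287),(369,289),(427,298)]): box('cap%d'%i,u-14,u+14,v-14,v+14,44,56)
box('stop',412,430,210,248,38,54)
box('pusher',366,380,218,246,32,48)
box('block',286,306,215,250,40,52)
box('knob',286,306,215,250,70,110)
box('handle',254,270,220,245,80,110)
box('knifehandle',390,410,195,245,25,38)
box('knifeall',388,410,195,270,19.5,38)
box('tray',470,525,210,330,12,24)
box('scale',190,250,220,258,2,9)
box('pot',150,190,205,245,24,40)
box('jar',465,530,120,205,90,300)
img=c['color'][185:325,180:535,::-1]
cv2.imwrite('pics/crop0.png',cv2.resize(img,None,fx=2.25,fy=2.25,interpolation=cv2.INTER_CUBIC))
E
```

```text
cap0 147 mean [453.2  94.8  49.2] rect [453.6  94.8] [26.9 25.1] 2.3 zmax [46.6 49.3 51.5]
cap1 149 mean [464.1  20.6  49.2] rect [464.3  20.6] [27. 27.] 27.6 zmax [46.6 49.1 52.1]
cap2 152 mean [462.9 -87.   49. ] rect [462.7 -87. ] [27.  27.5] 1.3 zmax [46.1 49.1 51.5]
cap3 151 mean [ 446.3 -208.1   49.2] rect [ 446.3 -208.6] [24.8 28.1] 1.4 zmax [46.4 49.3 51.8]
stop 173 mean [ 591.2 -198.7   44.5] rect [ 591.4 -199.6] [58.7 13. ] 3.0 zmax [40.2 44.7 47.3]
pusher 103 mean [584.4 -92.5  38.8] rect [584.9 -93. ] [37.  12.3] 5.4 zmax [35.2 38.9 42.5]
block 317 mean [572.9  70.6  44.9] rect [574.7  70.3] [58.6 29.8] 2.3 zmax [41.8 45.1 47.8]
knob 72 mean [574.2  70.3  89.2] rect [574.8  70.7] [16.3 16.6] 89.4 zmax [76.2 90.4 92.8]
handle 111 mean [570.2 139.9  92.4] rect [570.7 140.2] [28.2 13.5] 2.9 zmax [83.8 93.6 96.2]
knifehandle 262 mean [ 611.1 -154.3   28.7] rect [ 612.2 -154.7] [13.2 99.2] 84.6 zmax [25.9 28.7 31.5]
knifeall 425 mean [ 586.9 -152.1   26. ] rect [ 588.  -150.3] [ 32.9 148.8] 80.4 zmax [20.  27.1 31. ]
tray 666 mean [ 513.3 -369.2   16.3] rect [ 515.3 -369.3] [230.2  82.4] 0.2 zmax [12.8 16.4 19.4]
scale 1361 mean [564.9 237.    4. ] rect [564.7 239.2] [ 82.4 130.4] 1.7 zmax [2.2 3.9 6.6]
pot 866 mean [587.  344.9  30.9] rect [587.4 345.7] [70.3 69.7] 62.4 zmax [27.8 31.  33.9]
jar 1496 mean [ 708.5 -346.4  123.4] rect [ 716.1 -348.4] [111.4  79.4] 24.1 zmax [ 97.7 105.  217.1]
```

View pics/crop0.png

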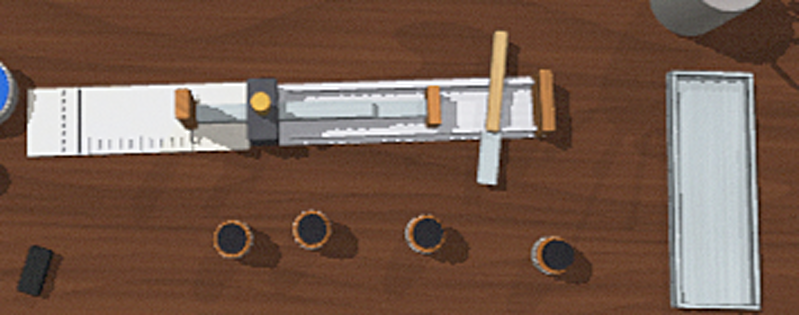

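The enlarged crop agrees: the solid mark is left of the handle, the broken line is beyond it, and the sizes match the data. I'll build the frames and start with the knife.

```bash
cat >> h.py <<'E'
O=np.array([591.0,-193.6]); EX=np.array([-0.0608,0.998]); EY=np.array([-0.998,-0.0608])
def rk(x,y=0): return O+x*EX+y*EY
def torack(p): d=np.asarray(p)[:2]-O; return np.array([d@EX,d@EY])
def go(*wps):
    """wps: (x,y,z,yaw) world -> row numbers from the present pose"""
    s=ctrl.observe(); p=s['ee_pos']; M=R.from_euler('xyz',s['ee_rot']); 
    print('t',round(s['t'],2),'pos',np.round(p,1),'rot',np.round(s['ee_rot'],3),'w',round(s['width'],1),'gf',round(s['gripper_force'],1),'F',np.round(s['contact_force'],1))
    for w in wps:
        d=M.inv().apply(np.array(w[:3])-p)/10
        rv=(M.inv()*R.from_euler('xyz',[np.pi,0,w[3]])).as_rotvec()/np.radians(8)
        print(np.round(d,2),np.round(rv,2),'rows>=',round(max(np.linalg.norm(d)/6.25,np.linalg.norm(rv)*8/10.7),1))
def bottles(c=None):
    c=c or cam('top'); P=cloud(c); h=c['color'].astype(int).sum(-1)
    m=((P[...,2]>43)&(P[...,2]<57)&(h<150)).astype(np.uint8)
    n,l,st,ce=cv2.connectedComponentsWithStats(m)
    for i in range(1,n):
        if st[i,4]>50:
            p=P[l==i]; r=cv2.minAreaRect(p[:,:2].astype(np.float32))
            print('cap',np.round(r[0],1),np.round(r[1],1),'z',round(float(np.median(p[:,2])),1),'px',np.round(ce[i]),'rack',np.round(torack(r[0]),1))
E
python3 - <<'E'
from h import *
go((588,-152.4,110,-.094),(588,-152.4,14,-.094))
bottles(dict(np.load('top0.npz')))
E
```

```text
t 0.1 pos [ 220.6 -557.3  230.5] rot [-3.14  -0.     0.377] w 85.5 gf 0.0 F [-0.4  0.1  0.4]
[ 49.06 -24.11  12.1 ] [-0.01  0.    3.37] rows>= 9.0
[ 49.06 -24.09  21.7 ] [-0.01  0.    3.37] rows>= 9.4
cap [464.9  19.4] [25. 23.] z 49.2 px [318. 286.] rack [220.2 112.9]
cap [463.7 -88. ] [25.4 25.1] z 49.4 px [370. 288.] rack [113.1 120.6]
cap [454.6  93.9] [24.8 23.1] z 49.4 px [282. 290.] rack [295.2 118.7]
cap [ 446.3 -208.6] [24.8 28.2] z 49.3 px [428. 298.] rack [ -6.1 145.3]
cap [181.2 571.9] [158.4   5.2] z 51.1 px [ 33. 424.] rack [788.9 362.4]
```

Emit:
drive_tool --rows "24.5 -12 6 0 0 1.7;49.1 -24.1 12.1 0 0 3.37;49.1 -24.1 12.1 0 0 3.37;49.1 -24.1 12.1 0 0 3.37;49.1 -24.1 12.1 0 0 3.37;49.1 -24.1 12.1 0 0 3.37;49.1 -24.1 12.1 0 0 3.37;49.1 -24.1 12.1 0 0 3.37;49.1 -24.1 12.1 0 0 3.37;49.1 -24.1 12.1 0 0 3.37" --hand 4 --newtons 40

```text
t: 1.35
ee_pos: [590.3, -149.4, 108.8]
ee_rot: [-3.14, 0.001, -0.089]
contact_force: [-1.0, -0.1, 0.4]
width: 40.2
gripper_force: 0.0
```

Emit:
drive_tool --rows "0 0 0 0 0 0;0 0 0 0 0 0;0 0 0 0 0 0"

```text
t: 1.72
ee_pos: [588.0, -154.4, 110.7]
ee_rot: [3.141, -0.0, -0.096]
contact_force: [0.4, 0.5, 0.6]
width: 40.2
gripper_force: 0.0
```

```bash
python3 - <<'E'
from h import *
go((588,-152.4,14,-.094))
cam('scene','s1.png')
E
```

```text
t 1.73 pos [ 588.  -154.4  110.7] rot [ 3.141 -0.    -0.096] w 40.2 gf 0.0 F [0.4 0.5 0.6]
[-0.02 -0.2   9.67] [ 0.   -0.   -0.01] rows>= 1.5
```

Emit:
drive_tool --rows "0 -0.2 3 0 0 0;0 -0.2 6 0 0 0;0 -0.2 8 0 0 0;0 -0.2 9.6 0 0 0;0 -0.2 9.6 0 0 0;0 -0.2 9.6 0 0 0"

```text
t: 2.52
ee_pos: [589.3, -151.5, 15.0]
ee_rot: [3.141, -0.001, -0.094]
contact_force: [0.7, -0.2, 0.7]
width: 40.1
gripper_force: 0.0
```

Emit:
drive_tool --rows "0 0 0 0 0 0;0 0 0 0 0 0;0 0 0 0 0 0;0 0 0 0 0 0;0 0 0 0 0 0;0 0 0 0 0 0" --hand 0

```text
t: 3.28
ee_pos: [589.5, -151.4, 15.3]
ee_rot: [3.141, -0.001, -0.094]
contact_force: [-0.8, -1.2, 7.1]
width: 12.2
gripper_force: 40.7
```

```bash
python3 - <<'E'
from h import *
go((588,-152.4,100,-.094),(515,-369.3,60,0),(515,-369.3,9,0))
E
```

```text
t 3.27 pos [ 589.5 -151.4   15.3] rot [ 3.141e+00 -1.000e-03 -9.400e-02] w 12.2 gf 40.7 F [-0.8 -1.2  7.1]
[-0.12  0.12 -8.48] [ 0.   -0.01  0.  ] rows>= 1.4
[-5.37 22.39 -4.47] [ 0.   -0.01 -0.67] rows>= 3.8
[-5.38 22.39  0.63] [ 0.   -0.01 -0.67] rows>= 3.7
```

Emit:
drive_tool --rows "0 0 -2 0 0 0;0 0 -5 0 0 0;0 0 -8 0 0 0;-2 8 -8 0 0 -0.3;-4 16 -8 0 0 -0.6;-5.4 22.4 -6 0 0 -0.67;-5.4 22.4 -4 0 0 -0.67;-5.4 22.4 -3 0 0 -0.67;-5.4 22.4 -3 0 0 -0.67"

```text
t: 4.4
ee_pos: [513.3, -367.9, 43.3]
ee_rot: [-3.139, 0.002, -0.001]
contact_force: [0.3, 0.4, -0.4]
width: 12.1
gripper_force: 39.9
```

```bash
python3 - <<'E'
from h import *
go((515,-369.3,9,0))
c=cam('scene','s2.png'); im=cv2.imread('pics/s2.png')[250:450,80:380]; cv2.imwrite('pics/s2c.png',cv2.resize(im,None,fx=2.5,fy=2.5))
E
```

```text
t 4.4 pos [ 513.3 -367.9   43.3] rot [-3.139e+00  2.000e-03 -1.000e-03] w 12.1 gf 39.9 F [ 0.3  0.4 -0.4]
[0.18 0.15 3.43] [-0.02  0.01 -0.01] rows>= 0.5
```

View pics/s2c.png

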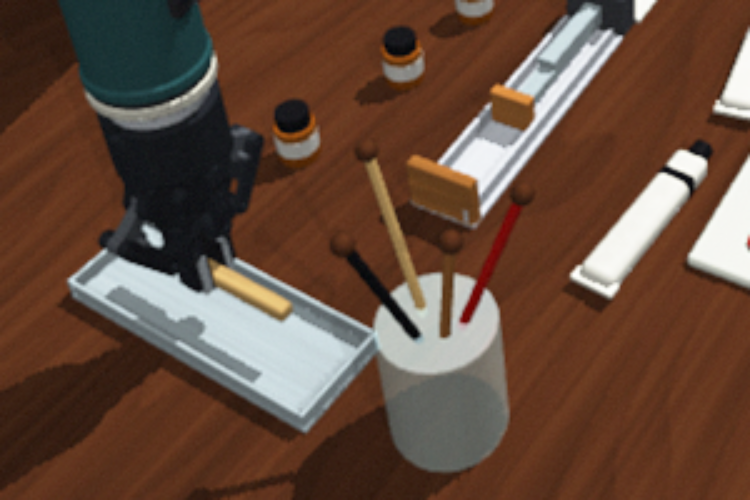

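The knife is held level over the tray (handle at crop (245,290)) and the rack is clear. Next I lower it and release with a small opening.

Emit:
drive_tool --rows "0.1 0.1 1.5 0 0 0;0.1 0.1 2.8 0 0 0;0.1 0.1 3.5 0 0 0;0.1 0.1 3.5 0 0 0;0.1 0.1 3.5 0 0 0"

```text
t: 5.08
ee_pos: [515.3, -370.2, 9.4]
ee_rot: [3.141, -0.0, -0.0]
contact_force: [-0.2, -1.1, -1.4]
width: 12.1
gripper_force: 39.9
```

Emit:
drive_tool --rows "0 0 0 0 0 0;0 0 0 0 0 0;0 0 0 0 0 0;0 0 0 0 0 0;0 0 -3 0 0 0;0 0 -7 0 0 0;0 0 -11 0 0 0;0 0 -11 0 0 0;0 0 -11 0 0 0" --hand 2.6

```text
t: 6.2
ee_pos: [514.7, -369.7, 118.9]
ee_rot: [-3.141, 0.0, -0.0]
contact_force: [0.3, -0.0, 0.1]
width: 26.1
gripper_force: 0.0
```

```bash
python3 - <<'E'
from h import *
h=rk(335)
go((*h,140,.061),(*h,61,.061)); print(h)
c=cam('scene'); P=cloud(c)
m=(P[...,2]>8)&(P[...,2]<30)&(P[...,0]>415)&(P[...,0]<620)&(P[...,1]>-400)&(P[...,1]<-338)
print(m.sum(),P[m].min(0),P[m].max(0))
# scene-cam check of rack
for n,r0,r1,z0,z1 in(('stop',-16,4,38,54),('pusher',85,115,32,48),('block',240,290,40,52),('knob',250,280,70,110),('handle',320,350,80,110)):
    d=P[...,:2]-O; x=d@EX;y=d@EY
    q=P[(x>r0)&(x<r1)&(abs(y)<40)&(P[...,2]>z0)&(P[...,2]<z1)]
    if len(q)>10:
        r=cv2.minAreaRect(q[:,:2].astype(np.float32)); print(n,len(q),np.round(torack(r[0]),1),np.round(r[1],1),np.round(np.percentile(q[:,2],95),1))
E
```

```text
t 6.2 pos [ 514.7 -369.7  118.9] rot [-3.141  0.    -0.   ] w 26.1 gf 0.0 F [ 0.3 -0.   0.1]
[  5.58 -51.05  -2.09] [-0.    0.   -0.44] rows>= 8.2
[  5.58 -51.04   5.81] [-0.    0.   -0.44] rows>= 8.3
[570.632 140.73 ]
418 [ 445.04869389 -378.02174874    8.05135634] [ 592.35387846 -360.69452299   19.69122582]
stop 197 [-6.4 -3.5] [60.9 13.9] 47.5
pusher 106 [101.3  -3. ] [39.4 14.1] 41.7
block 217 [264.1  -4.1] [61.1 34.1] 48.7
knob 81 [263.9  -4.3] [16.  18.1] 93.0
handle 91 [333.3  -3.9] [27.6 16.1] 96.4
```

Emit:
drive_tool --rows "5.6 -51 -2.1 0 0 -0.44;5.6 -51 -2.1 0 0 -0.44;5.6 -51 -2.1 0 0 -0.44;5.6 -51 -2.1 0 0 -0.44;5.6 -51 -2.1 0 0 -0.44;5.6 -51 -2.1 0 0 -0.44;5.6 -51 -2.1 0 0 -0.44;5.6 -51 -2.1 0 0 -0.44;5.6 -51 -2.1 0 0 -0.44;5.6 -51 -2.1 0 0 -0.44" --hand 4.5

```text
t: 7.5
ee_pos: [570.3, 140.3, 139.0]
ee_rot: [3.141, 0.002, 0.063]
contact_force: [-0.3, 0.6, 0.2]
width: 44.9
gripper_force: 0.0
```

Emit:
drive_tool --rows "0 0 0 0 0 0;0 0 0 0 0 0;0 0 0 0 0 0"

```text
t: 7.88
ee_pos: [571.2, 138.7, 140.3]
ee_rot: [3.142, 0.0, 0.06]
contact_force: [-0.2, -0.5, 0.0]
width: 44.6
gripper_force: 0.0
```

```bash
python3 - <<'E'
from h import *
h=rk(335)
go((*h,61,.061))
E
```

```text
t 7.88 pos [571.2 138.7 140.3] rot [3.142 0.    0.06 ] w 44.6 gf 0.0 F [-0.2 -0.5  0. ]
[-0.04 -0.21  7.93] [ 0.    0.   -0.01] rows>= 1.3
```

Emit:
drive_tool --rows "0 -0.1 3 0 0 0;0 -0.2 6 0 0 0;0 -0.2 7.9 0 0 0;0 -0.2 7.9 0 0 0;0 -0.2 7.9 0 0 0"

```text
t: 8.5
ee_pos: [571.7, 141.7, 62.1]
ee_rot: [-3.141, -0.001, 0.061]
contact_force: [0.1, 0.4, 0.7]
width: 45.3
gripper_force: 0.0
```

Emit:
drive_tool --rows "0 0 0 0 0 0;0 0 0 0 0 0;0 0 0 0 0 0;0 0 0 0 0 0;0 0 0 0 0 0;0 0 0 0 0 0" --hand 0 --newtons 60

```text
t: 9.25
ee_pos: [571.9, 141.3, 62.5]
ee_rot: [3.141, -0.002, 0.062]
contact_force: [0.0, -3.6, 5.9]
width: 12.7
gripper_force: 58.6
```

```bash
python3 - <<'E'
from h import *
for i in range(3): 
    s=ctrl.observe(); print(torack(s['ee_pos']),s['ee_pos'],s['contact_force'],s['width'],s['gripper_force']); cam('top')
c=cam('top'); P=cloud(c); d=P[...,:2]-O
q=P[(d@EX>85)&(d@EX<115)&(abs(d@EY)<40)&(P[...,2]>32)&(P[...,2]<48)];print(len(q),np.median(torack(q.mean(0))),torack(q.mean(0)))
E
```

```text
[335.41525291  -1.27245943] [571.87094065 141.3220502   62.47380803] [ 2.75001862e-03 -3.64785522e+00  5.88536672e+00] 12.709156504890085 58.551912903785706
[335.450252    -1.28820314] [571.88452901 141.35794725  62.46942503] [-0.98177656 -3.99397404  6.32608899] 13.257487113905787 58.55534791946411
[335.45030263  -1.30175448] [571.89805421 141.35882197  62.46745174] [-0.68750182 -4.79501469  5.37833468] 13.137932713173926 58.554972410202026
105 51.54754977053844 [102.74727983   0.34781972]
```

Emit:
drive_tool --rows "0 -1.2 0 0 0 0;0 -2.4 0 0 0 0;0 -3.6 0 0 0 0;0 -4.8 0 0 0 0;0 -6 0 0 0 0;0 -7.2 0 0 0 0;0 -8.2 0 0 0 0;0 -9.2 0 0 0 0;0 -10 0 0 0 0;0 -10 0 0 0 0"

```text
t: 10.7
ee_pos: [565.7, 240.6, 62.5]
ee_rot: [3.14, -0.002, 0.062]
contact_force: [0.3, -7.1, 7.0]
width: 13.0
gripper_force: 58.9
```

Emit:
drive_tool --rows "0 0 0 0 0 0;0 0 0 0 0 0;0 0 0 0 0 0"

```text
t: 11.08
ee_pos: [565.8, 240.3, 62.5]
ee_rot: [3.14, -0.002, 0.062]
contact_force: [0.4, -6.7, 6.7]
width: 13.1
gripper_force: 58.8
```

```bash
cat >> h.py <<'E'
def rackfeat(c,dr):
    P=cloud(c); d=P[...,:2]-O; x=d@EX; y=d@EY
    for n,a,b,z0,z1 in(('pusher',95+dr-12,95+dr+26,34,46),('knob',245,285,75,120),('block',240,290,40,52),('stop',-22,6,40,54),('handle',318+dr,352+dr,84,110)):
        q=P[(x>a)&(x<b)&(abs(y)<36)&(P[...,2]>z0)&(P[...,2]<z1)]
        if len(q)>8: r=cv2.minAreaRect(q[:,:2].astype(np.float32)); print(n,len(q),'rack',np.round(torack(r[0]),1),np.round(r[1],1),'ztop',np.round(np.percentile(q[:,2],[50,95]),1))
E
python3 - <<'E'
from h import *
s=ctrl.observe(); print(torack(s['ee_pos']),s['ee_pos'],s['contact_force'])
for n in('top','scene'): rackfeat(cam(n),100)
E
```

```text
[434.5633638   -1.19930024] [565.76789564 240.29704595  62.47506072] [ 0.44944108 -6.66252161  6.74895311]
pusher 105 rack [201.4  -0.8] [37.4 10.8] ztop [39.1 41.2]
knob 68 rack [264.6  -0.3] [17.  16.3] ztop [90.6 93.7]
block 321 rack [264.4   0.3] [58.4 29.7] ztop [44.9 48. ]
stop 165 rack [-5.6 -0.2] [58.7 12.9] ztop [44.7 47.4]
pusher 80 rack [201.6  -3.8] [37.7 13.8] ztop [39.4 41.6]
knob 67 rack [265.5  -2.4] [15.2 20.2] ztop [87.  92.8]
block 215 rack [265.   -3.7] [59.3 34.3] ztop [45.4 48.5]
stop 176 rack [-6.2 -4.2] [59.2 13.2] ztop [44.8 48.1]
handle 76 rack [434.3  -5.8] [27.  32.5] ztop [ 94.5 108.7]
```

Emit:
drive_tool --rows "0 -0.5 0 0 0 0;0 -1 0 0 0 0;0 -1.25 0 0 0 0;0 -1.25 0 0 0 0;0 -1.25 0 0 0 0"

```text
t: 11.8
ee_pos: [565.0, 252.6, 62.5]
ee_rot: [3.139, -0.001, 0.062]
contact_force: [0.7, -8.0, 6.8]
width: 13.2
gripper_force: 59.2
```

```bash
python3 - <<'E'
from h import *
s=ctrl.observe(); print(torack(s['ee_pos']),s['contact_force'])
for n in('top','scene'): rackfeat(cam(n),112)
E
```

```text
[446.84098106  -1.18411989] [ 0.70675661 -7.98214471  6.75966191]
pusher 96 rack [ 2.142e+02 -2.000e-01] [35.3 10.8] ztop [38.9 41.8]
knob 62 rack [265.    0.3] [16.6 16.4] ztop [81.2 83.6]
block 323 rack [2.645e+02 2.000e-01] [58.5 29.9] ztop [45.  47.9]
stop 167 rack [-5.7 -0. ] [58.8 13. ] ztop [44.6 47.6]
handle 10 rack [437.8  11.3] [ 2.9 15. ] ztop [ 90.7 100.8]
pusher 84 rack [213.4  -4.1] [37.7 15.2] ztop [38.8 41.8]
knob 42 rack [265.1  -3.4] [13.8 20.1] ztop [80.8 83.8]
block 211 rack [264.3  -3.7] [60.6 31.1] ztop [45.4 48.6]
stop 173 rack [-6.2 -3.8] [59.7 14.7] ztop [45.2 47.3]
handle 72 rack [446.9  -4.5] [33.6 24.7] ztop [ 94.2 108.3]
```

The knob has dropped 10 mm (top from about 91 to 81), so the pin is in. I let the slide back gently and release it.

Emit:
drive_tool --rows "0 0.1 0 0 0 0;0 0.2 0 0 0 0;0 0.25 0 0 0 0;0 0.25 0 0 0 0"

```text
t: 12.4
ee_pos: [565.2, 250.0, 62.5]
ee_rot: [3.139, -0.001, 0.062]
contact_force: [0.7, -8.4, 7.0]
width: 13.4
gripper_force: 59.2
```

Emit:
drive_tool --rows "0 0 0 0 0 0;0 0 0 0 0 0;0 0 0 0 0 0;0 0 0 0 0 0;0 0 -3 0 0 0;0 0 -6 0 0 0;0 0 -8 0 0 0;0 0 -8 0 0 0" --hand 4.5

```text
t: 13.4
ee_pos: [565.6, 252.3, 142.9]
ee_rot: [-3.14, -0.004, 0.061]
contact_force: [0.1, -0.9, -0.3]
width: 44.9
gripper_force: 0.0
```

```bash
python3 - <<'E'
from h import *
for n in('top','scene'): 
    c=cam(n); rackfeat(c,110)
    bottles(c)
go((463.7,-88,120,1.632),(463.7,-88,15,1.632))
E
```

```text
pusher 92 rack [209.9  -0.9] [37.1 10.8] ztop [39.2 41.4]
knob 60 rack [264.7   0. ] [16.7 15.9] ztop [81.5 84.7]
block 320 rack [2.644e+02 2.000e-01] [58.5 29.8] ztop [45.  47.9]
stop 163 rack [-6.  -0.1] [58.6 12.8] ztop [44.9 47.4]
handle 63 rack [444.4   5.2] [16.2 14.2] ztop [93.7 96.1]
cap [464.4  19.9] [25.  23.5] z 49.1 px [318. 286.] rack [220.8 113.4]
cap [463.8 -88.1] [25.  25.6] z 49.1 px [370. 288.] rack [113.  120.6]
cap [454.6  93.8] [24.7 23.1] z 48.9 px [283. 290.] rack [295.1 118.7]
cap [ 446.3 -208.6] [24.8 28.4] z 49.3 px [428. 298.] rack [ -6.2 145.3]
pusher 83 rack [211.   -3.8] [38.7 14.9] ztop [38.9 41.6]
knob 41 rack [266.5  -2.7] [13.8 20.8] ztop [80.7 83.3]
block 217 rack [263.8  -3.4] [62.1 33.6] ztop [45.3 48.4]
stop 175 rack [-6.1 -3.9] [59.4 12.9] ztop [45.  47.7]
handle 64 rack [440.9  -5.9] [28.  20.7] ztop [92.4 96.4]
cap [ 965.7 2141.9] [274.8  82.8] z 49.6 px [610.  45.] rack [2308.1 -516. ]
cap [183.5 575. ] [160.2  16.9] z 50.9 px [296. 129.] rack [791.9 360. ]
cap [81.3 27.7] [28. 15.] z 50.0 px [152. 196.] rack [251.8 495.2]
cap [-13.1 -76.6] [57.1 19.2] z 50.5 px [ 96. 204.] rack [153.4 595.8]
cap [ 55.4 -58.1] [74.4 26. ] z 49.9 px [121. 208.] rack [167.8 526.2]
cap [457.4  94.4] [25.5 26.2] z 48.8 px [282. 223.] rack [295.6 115.9]
cap [466.7  21.4] [26.  32.1] z 49.3 px [269. 240.] rack [222.1 111. ]
cap [466.9 -86.7] [26.5 31.1] z 48.9 px [240. 265.] rack [114.3 117.4]
cap [ 449.2 -207.9] [26.7 31.7] z 49.0 px [197. 295.] rack [ -5.7 142.4]
t 13.5 pos [563.9 251.6 140.7] rot [3.142e+00 1.000e-03 6.100e-02] w 45.1 gf 0.0 F [-0.4  0.1 -0.4]
[-12.08  33.29   2.08] [ -0.     0.   -11.25] rows>= 8.4
[-12.08  33.29  12.58] [ -0.     0.   -11.25] rows>= 8.4
```

```bash
python3 - <<'E'
from h import *
go((447.6,-208.2,120,1.632))
E
```

```text
t 13.5 pos [563.9 251.6 140.7] rot [3.142e+00 1.000e-03 6.100e-02] w 45.1 gf 0.0 F [-0.4  0.1 -0.4]
[-14.43  45.18   2.08] [ -0.     0.   -11.25] rows>= 8.4
```

Emit:
drive_tool --rows "-14.4 45.2 2 0 0 -11.25;-14.4 45.2 2 0 0 -11.25;-14.4 45.2 2 0 0 -11.25;-14.4 45.2 2 0 0 -11.25;-14.4 45.2 2 0 0 -11.25;-14.4 45.2 2 0 0 -11.25;-14.4 45.2 2 0 0 -11.25;-14.4 45.2 2 0 0 -11.25;-14.4 45.2 2 0 0 -11.25;-14.4 45.2 2 0 0 -11.25" --hand 6 --newtons 20

```text
t: 14.75
ee_pos: [447.2, -209.3, 120.1]
ee_rot: [-3.14, -0.001, 1.629]
contact_force: [-0.3, 0.2, 0.6]
width: 59.8
gripper_force: 0.0
```

Emit:
drive_tool --rows "0 0 0 0 0 0;0 0 0 0 0 0;0 0 0 0 0 0;0 0 0 0 0 0"

```text
t: 15.25
ee_pos: [448.5, -207.8, 121.4]
ee_rot: [3.141, -0.0, 1.632]
contact_force: [-0.5, 0.7, -0.1]
width: 60.0
gripper_force: 0.0
```

```bash
python3 - <<'E'
from h import *
go((447.6,-208.2,15,1.632)); bottles()
E
```

```text
t 15.25 pos [ 448.5 -207.8  121.4] rot [ 3.141 -0.     1.632] w 60.0 gf 0.0 F [-0.5  0.7 -0.1]
[-0.04 -0.09 10.64] [ 0. -0.  0.] rows>= 1.7
cap [464.9  19.3] [24.9 23. ] z 49.0 px [318. 286.] rack [220.2 112.9]
cap [463.8 -88.2] [25.  25.6] z 48.9 px [370. 288.] rack [113.  120.6]
cap [453.6  92.9] [22.7 24.7] z 49.3 px [283. 290.] rack [294.2 119.7]
cap [ 446.3 -208.8] [24.8 27.6] z 49.1 px [428. 298.] rack [ -6.4 145.3]
cap [180.9 572.4] [158.5   4.9] z 51.3 px [ 33. 425.] rack [789.4 362.7]
```

Now I descend, and close to a width just under 35 mm to see how the force behaves.

Emit:
drive_tool --rows "0 -0.1 4 0 0 0;0 -0.1 8 0 0 0;0 -0.1 10.6 0 0 0;0 -0.1 10.6 0 0 0;0 -0.1 10.6 0 0 0"

```text
t: 15.92
ee_pos: [447.8, -208.6, 16.0]
ee_rot: [3.141, 0.0, 1.632]
contact_force: [0.1, -0.0, 0.2]
width: 59.7
gripper_force: 0.0
```

Emit:
drive_tool --rows "0 0 0 0 0 0;0 0 0 0 0 0;0 0 0 0 0 0;0 0 0 0 0 0;0 0 0 0 0 0;0 0 0 0 0 0" --hand 3.45

```text
t: 16.68
ee_pos: [448.0, -208.8, 16.4]
ee_rot: [3.14, 0.001, 1.632]
contact_force: [-0.7, -0.0, 7.1]
width: 34.8
gripper_force: 7.3
```

```bash
python3 - <<'E'
from h import *
s=ctrl.observe(); print(s['ee_pos'],s['contact_force'],s['width'],s['gripper_force'],torack(s['ee_pos']))
E
```

```text
[ 448.02137705 -208.81771736   16.42968622] [-0.74106996 -0.0382079   7.09713783] 34.83597191900133 7.258157730102539 [ -6.49418165 143.61790292]
```

Emit:
drive_tool --rows "0 0 0 0 0 0;0 0 0 0 0 0;0 0 -2 0 0 0;0 0 -5 0 0 0;0 0 -8 0 0 0;0 0 -8 0 0 0;0 0 -8 0 0 0;0 0 -8 0 0 0" --hand 3.38

```text
t: 17.68
ee_pos: [446.4, -207.8, 94.3]
ee_rot: [-3.14, -0.001, 1.632]
contact_force: [0.4, 0.5, -1.5]
width: 33.9
gripper_force: 19.4
```

```bash
python3 - <<'E'
from h import *
p=rk(20,-2); go((*p,90,1.632),(*p,30,1.632)); bottles()
E
```

```text
t 17.68 pos [ 446.4 -207.8   94.3] rot [-3.140e+00 -1.000e-03  1.632e+00] w 33.9 gf 19.4 F [ 0.4  0.5 -1.5]
[ 2.53 14.72  0.41] [-0.01 -0.01  0.  ] rows>= 2.4
[ 2.52 14.73  6.41] [-0.01 -0.01  0.  ] rows>= 2.6
cap [464.9  19.4] [25.  22.9] z 49.1 px [318. 286.] rack [220.2 112.9]
cap [463.4 -87.3] [24.7 25.1] z 49.3 px [370. 288.] rack [113.8 120.9]
cap [453.6  93.7] [22.7 22.8] z 49.4 px [282. 290.] rack [295.1 119.7]
cap [181.2 572.3] [158.2   4.8] z 51.3 px [ 33. 425.] rack [789.3 362.4]
```

Emit:
drive_tool --rows "1.2 7 0.4 0 0 0;2.5 14.7 0.4 0 0 0;2.5 14.7 0.4 0 0 0;2.5 14.7 0.4 0 0 0;2.5 14.7 0.4 0 0 0;2.5 14.7 0.4 0 0 0;2.5 14.7 0.4 0 0 0" --hand 3.43

```text
t: 18.6
ee_pos: [591.5, -174.7, 91.4]
ee_rot: [-3.141, -0.0, 1.631]
contact_force: [0.2, -0.4, -0.3]
width: 34.0
gripper_force: 14.6
```

```bash
python3 - <<'E'
from h import *
p=rk(20,-2); go((*p,23,1.632))
c=cam('scene','s3.png'); im=cv2.imread('pics/s3.png')[200:370,180:380]; cv2.imwrite('pics/s3c.png',cv2.resize(im,None,fx=3.5,fy=3.5))
E
```

```text
t 18.6 pos [ 591.5 -174.7   91.4] rot [-3.141 -0.     1.631] w 34.0 gf 14.6 F [ 0.2 -0.4 -0.3]
[0.11 0.04 6.84] [-0.   -0.   -0.01] rows>= 1.1
```

View pics/s3c.png

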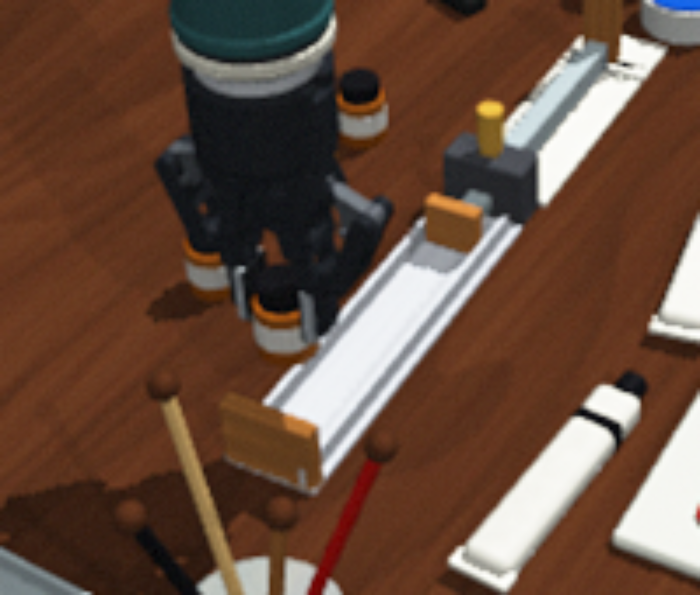

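The bottle is held upright at crop (283,325), above the channel near the stop. I lower it in.

Emit:
drive_tool --rows "0.1 0 2 0 0 0;0.1 0 4 0 0 0;0.1 0 5 0 0 0;0.1 0 6 0 0 0;0.1 0 6.3 0 0 0;0.1 0 6.6 0 0 0;0.1 0 6.6 0 0 0;0.1 0 6.6 0 0 0"

```text
t: 19.65
ee_pos: [592.7, -173.5, 25.7]
ee_rot: [3.141, 0.0, 1.632]
contact_force: [-0.1, -0.4, 0.1]
width: 34.5
gripper_force: 14.6
```

```bash
python3 - <<'E'
from h import *
p=rk(20,-2); go((*p,20.6,1.632)); print(torack(ctrl.observe()['ee_pos']))
E
```

```text
t 19.65 pos [ 592.7 -173.5   25.7] rot [3.141 0.    1.632] w 34.5 gf 14.6 F [-0.1 -0.4  0.1]
[ 0.   -0.09  0.51] [0. 0. 0.] rows>= 0.1
[19.98982012 -2.90174374]
```

Emit:
drive_tool --rows "0 -0.07 0.2 0 0 0;0 -0.07 0.4 0 0 0;0 -0.07 0.5 0 0 0;0 -0.07 0.5 0 0 0;0 -0.07 0.5 0 0 0"

```text
t: 20.27
ee_pos: [591.6, -173.4, 20.5]
ee_rot: [-3.141, -0.0, 1.632]
contact_force: [-2.4, 1.4, 5.0]
width: 34.4
gripper_force: 14.9
```

Emit:
drive_tool --rows "0 0 0 0 0 0;0 0 0 0 0 0;0 0 0 0 0 0;0 0 0 0 0 0;0 0 -3 0 0 0;0 0 -6 0 0 0;0 0 -10 0 0 0;0 0 -10 0 0 0" --hand 5

```text
t: 21.28
ee_pos: [594.3, -174.4, 123.7]
ee_rot: [3.135, 0.003, 1.632]
contact_force: [-0.1, -0.5, 0.1]
width: 50.3
gripper_force: 0.0
```

```bash
python3 - <<'E'
from h import *
go((465.4,-87.7,120,1.632),(465.4,-87.7,16,1.632)); bottles()
c=cam('scene'); P=cloud(c); d=P[...,:2]-O; x=d@EX;y=d@EY
q=P[(x>0)&(x<40)&(abs(y+3)<18)&(P[...,2]>46)&(P[...,2]<60)]; print('cap1 scene',len(q),[torack(p) for p in [q.mean(0)]],np.median(q[:,2]))
E
```

```text
t 21.27 pos [ 594.3 -174.4  123.7] rot [3.135e+00 3.000e-03 1.632e+00] w 50.3 gf 0.0 F [-0.1 -0.5  0.1]
[  9.45 -12.33   0.27] [0.04 0.02 0.  ] rows>= 2.5
[  9.48 -12.4   10.67] [0.04 0.02 0.  ] rows>= 3.0
cap [ 591.8 -167.2] [14.3 26.3] z 52.8 px [409. 228.] rack [26.2 -2.4]
cap [464.4  19.9] [25.  23.5] z 49.3 px [318. 286.] rack [220.8 113.4]
cap [463.7 -88.1] [25.1 25.1] z 49.0 px [370. 288.] rack [113.1 120.6]
cap [454.5  93.7] [24.7 23.3] z 49.2 px [282. 290.] rack [295.  118.7]
cap [181.5 572.5] [157.9   5.7] z 50.9 px [ 33. 424.] rack [789.5 362.1]
cap1 scene 153 [array([18.62303096, -5.77655417])] 53.0099739899149
```

Emit:
drive_tool --rows "4.7 -6.2 0 0 0 0;9.5 -12.4 0.3 0 0 0;9.5 -12.4 0.3 0 0 0;9.5 -12.4 0.3 0 0 0;9.5 -12.4 4 0 0 0;9.5 -12.4 6 0 0 0;9.5 -12.4 6 0 0 0;9.5 -12.4 6 0 0 0" --hand 6

```text
t: 22.38
ee_pos: [462.9, -86.6, 60.4]
ee_rot: [3.141, 0.0, 1.632]
contact_force: [-0.6, 1.2, 0.5]
width: 59.6
gripper_force: 0.0
```

```bash
python3 - <<'E'
from h import *
go((465.4,-87.7,16,1.632)); bottles(); rackfeat(cam('top'),110)
E
```

```text
t 22.38 pos [462.9 -86.6  60.4] rot [3.141 0.    1.632] w 59.6 gf 0.0 F [-0.6  1.2  0.5]
[-0.12  0.24  4.44] [ 0.  0. -0.] rows>= 0.7
cap [ 590.3 -173.3] [26.1 26.1] z 53.0 px [411. 229.] rack [20.3 -0.5]
cap [464.4  19.9] [25.  23.5] z 49.5 px [318. 286.] rack [220.8 113.4]
cap [454.6  93.9] [24.7 23.1] z 49.2 px [282. 290.] rack [295.2 118.7]
cap [181.3 573. ] [157.7   5.9] z 51.2 px [ 33. 424.] rack [790.  362.3]
pusher 94 rack [209.9  -0.4] [38.7 10.8] ztop [39.1 42.4]
knob 61 rack [2.651e+02 1.000e-01] [16.1 16.4] ztop [80.6 82.9]
block 320 rack [2.644e+02 2.000e-01] [58.5 29.8] ztop [45.2 48.1]
stop 164 rack [-6.1 -0. ] [59.1 13. ] ztop [44.6 47.5]
handle 106 rack [444.4  -0. ] [27.  14.4] ztop [93.6 96.1]
```

Emit:
drive_tool --rows "-0.1 0.2 2 0 0 0;-0.1 0.2 3.5 0 0 0;-0.1 0.2 4.4 0 0 0;-0.1 0.2 4.4 0 0 0"

```text
t: 22.98
ee_pos: [464.2, -87.1, 16.3]
ee_rot: [-3.141, -0.0, 1.632]
contact_force: [-0.7, -0.8, 0.0]
width: 59.9
gripper_force: 0.0
```

Emit:
drive_tool --rows "0 0 0 0 0 0;0 0 0 0 0 0;0 0 0 0 0 0;0 0 0 0 0 0;0 0 0 0 0 0;0 0 0 0 0 0" --hand 3.43

```text
t: 23.72
ee_pos: [464.6, -87.2, 16.9]
ee_rot: [3.141, 0.0, 1.632]
contact_force: [-1.1, 0.7, 5.9]
width: 34.5
gripper_force: 10.6
```

Emit:
drive_tool --rows "0 0 -2 0 0 0;0 0 -5 0 0 0;0 0 -8 0 0 0;0 0 -8 0 0 0;0 0 -8 0 0 0"

```text
t: 24.35
ee_pos: [463.7, -86.9, 95.9]
ee_rot: [-3.141, -0.0, 1.632]
contact_force: [0.6, -0.2, -0.6]
width: 34.7
gripper_force: 10.4
```

```bash
python3 - <<'E'
from h import *
p=rk(58,-2); go((*p,90,1.632),(*p,27,1.632))
E
```

```text
t 24.35 pos [463.7 -86.9  95.9] rot [-3.141 -0.     1.632] w 34.7 gf 10.4 F [ 0.6 -0.2 -0.6]
[-5.63 12.25  0.58] [-0. -0.  0.] rows>= 2.2
[-5.63 12.26  6.88] [-0. -0.  0.] rows>= 2.4
```

Emit:
drive_tool --rows "-2.8 6.1 0.5 0 0 0;-5.6 12.2 0.5 0 0 0;-5.6 12.2 0.5 0 0 0;-5.6 12.2 0.5 0 0 0;-5.6 12.2 0.5 0 0 0;-5.6 12.2 3 0 0 0;-5.6 12.2 4 0 0 0;-5.6 12.2 4 0 0 0;-5.6 12.2 4 0 0 0"

```text
t: 25.48
ee_pos: [589.5, -135.5, 56.9]
ee_rot: [3.141, 0.0, 1.632]
contact_force: [1.0, 0.5, -1.2]
width: 34.5
gripper_force: 10.4
```

```bash
python3 - <<'E'
from h import *
p=rk(58,-1.8); go((*p,26.5,1.632),(*p,21,1.632)); print(torack(ctrl.observe()['ee_pos']))
E
```

```text
t 25.48 pos [ 589.5 -135.5   56.9] rot [3.141 0.    1.632] w 34.5 gf 10.4 F [ 1.   0.5 -1.2]
[-0.01 -0.03  3.04] [0. 0. 0.] rows>= 0.5
[-0.01 -0.03  3.59] [0. 0. 0.] rows>= 0.6
[58.06556642 -2.05116072]
```

Emit:
drive_tool --rows "0 0 1 0 0 0;0 0 2 0 0 0;0 0 3 0 0 0;0 0 3.3 0 0 0;0 0 3.6 0 0 0;0 0 3.6 0 0 0;0 0 3.6 0 0 0"

```text
t: 26.35
ee_pos: [589.1, -135.5, 20.6]
ee_rot: [-3.141, -0.0, 1.632]
contact_force: [-1.3, 0.2, 4.2]
width: 34.7
gripper_force: 10.9
```

```bash
python3 - <<'E'
from h import *
p=rk(58,-1.8); go((*p,20.7,1.632)); print(torack(ctrl.observe()['ee_pos']))
E
```

```text
t 26.35 pos [ 589.1 -135.5   20.6] rot [-3.141 -0.     1.632] w 34.7 gf 10.9 F [-1.3  0.2  4.2]
[-0.02  0.01 -0.01] [-0. -0.  0.] rows>= 0.0
[58.13434769 -1.6848411 ]
```

Emit:
drive_tool --rows "0 0 0 0 0 0;0 0 0 0 0 0;0 0 0 0 0 0;0 0 0 0 0 0;0 0 -3 0 0 0;0 0 -6 0 0 0;0 0 -10 0 0 0;0 0 -10 0 0 0;0 0 -10 0 0 0" --hand 5

```text
t: 27.48
ee_pos: [589.0, -135.4, 120.0]
ee_rot: [-3.141, -0.0, 1.632]
contact_force: [-1.0, -1.0, 0.1]
width: 49.8
gripper_force: 0.0
```

```bash
python3 - <<'E'
from h import *
go((465.8,20.2,60,1.632),(465.8,20.2,16,1.632)); bottles()
E
```

```text
t 27.48 pos [ 589.  -135.4  120. ] rot [-3.141 -0.     1.632] w 49.8 gf 0.0 F [-1.  -1.   0.1]
[ 16.28 -11.34   6.  ] [-0. -0.  0.] rows>= 3.3
[ 16.28 -11.34  10.4 ] [-0. -0.  0.] rows>= 3.6
cap [464.6  20.1] [24.6 24.2] z 49.3 px [318. 286.] rack [220.9 113.1]
cap [454.6  93.7] [24.8 23. ] z 49.2 px [282. 290.] rack [295.1 118.7]
cap [181.4 571.4] [158.3   7.8] z 51.4 px [ 33. 424.] rack [788.4 362.3]
```

Emit:
drive_tool --rows "5 -3.5 0 0 0 0;10 -7 0 0 0 0;15 -10.5 0 0 0 0;16.3 -11.3 0 0 0 0;16.3 -11.3 0 0 0 0;16.3 -11.3 3 0 0 0;16.3 -11.3 6 0 0 0;16.3 -11.3 6 0 0 0;16.3 -11.3 6 0 0 0" --hand 6

```text
t: 28.65
ee_pos: [467.9, 19.5, 60.7]
ee_rot: [3.141, 0.0, 1.631]
contact_force: [0.5, 0.5, 0.2]
width: 59.8
gripper_force: 0.0
```

```bash
python3 - <<'E'
from h import *
go((465.8,20.2,16.3,1.632)); bottles()
E
```

```text
t 28.65 pos [467.9  19.5  60.7] rot [3.141 0.    1.631] w 59.8 gf 0.0 F [0.5 0.5 0.2]
[ 0.08 -0.21  4.44] [ 0.01  0.   -0.01] rows>= 0.7
cap [ 588.6 -135.1] [25.5 27.7] z 53.3 px [393. 230.] rack [58.5 -1.1]
cap [ 590.3 -172.9] [25.7 26.5] z 53.0 px [411. 229.] rack [20.7 -0.5]
cap [181.7 572.7] [157.6   5.5] z 51.1 px [ 33. 424.] rack [789.7 361.9]
```

Emit:
drive_tool --rows "0.1 -0.2 2 0 0 0;0.1 -0.2 3.5 0 0 0;0.1 -0.2 4.4 0 0 0;0.1 -0.2 4.4 0 0 0"

```text
t: 29.2
ee_pos: [464.9, 21.0, 16.5]
ee_rot: [3.141, -0.0, 1.632]
contact_force: [-0.4, 0.0, 0.7]
width: 60.0
gripper_force: 0.0
```

Emit:
drive_tool --rows "0 0 0 0 0 0;0 0 0 0 0 0;0 0 0 0 0 0;0 0 0 0 0 0;0 0 0 0 0 0;0 0 0 0 0 0" --hand 3.43

```text
t: 29.95
ee_pos: [465.1, 21.1, 16.9]
ee_rot: [3.14, 0.0, 1.632]
contact_force: [-1.0, 0.4, 7.7]
width: 34.6
gripper_force: 10.6
```

Emit:
drive_tool --rows "0 0 -2 0 0 0;0 0 -5 0 0 0;0 0 -8 0 0 0;0 0 -8 0 0 0;0 0 -8 0 0 0"

```text
t: 30.58
ee_pos: [464.0, 21.2, 95.9]
ee_rot: [-3.141, -0.0, 1.632]
contact_force: [0.4, -0.3, -1.0]
width: 34.5
gripper_force: 10.4
```

```bash
python3 - <<'E'
from h import *
p=rk(96,-1.8); go((*p,90,1.632),(*p,27,1.632)); bottles(cam('scene'))
E
```

```text
t 30.57 pos [464.   21.2  95.9] rot [-3.141 -0.     1.632] w 34.5 gf 10.4 F [ 0.4 -0.3 -1. ]
[-12.62  11.54   0.58] [-0. -0.  0.] rows>= 2.7
[-12.62  11.54   6.88] [-0. -0.  0.] rows>= 2.9
cap [-767.  2146.3] [ 56.9 491.6] z 49.3 px [306.   9.] rack [2417.7 1213. ]
cap [ 964.2 2148.5] [271.4  90.5] z 50.6 px [608.  45.] rack [2314.7 -514.8]
cap [187.6 574.2] [149.9  17.3] z 51.1 px [297. 129.] rack [790.8 355.9]
cap [81.1 24.3] [30.9 16.9] z 49.6 px [152. 196.] rack [248.5 495.6]
cap [-12.6 -76. ] [58.2 20.9] z 50.1 px [ 96. 204.] rack [154.1 595.3]
cap [ 56.  -58.1] [74.5 21.2] z 50.0 px [120. 208.] rack [167.8 525.7]
cap [458.9  95.1] [29.6 24. ] z 49.1 px [283. 223.] rack [296.2 114.3]
cap [ 593.6 -154. ] [29.3 65.8] z 53.2 px [268. 303.] rack [39.4 -5. ]
```

Emit:
drive_tool --rows "-4.2 3.8 0.3 0 0 0;-8.4 7.7 0.5 0 0 0;-12.6 11.5 0.5 0 0 0;-12.6 11.5 0.5 0 0 0;-12.6 11.5 0.5 0 0 0;-12.6 11.5 0.5 0 0 0;-12.6 11.5 3 0 0 0;-12.6 11.5 4 0 0 0;-12.6 11.5 4 0 0 0;-12.6 11.5 4 0 0 0"

```text
t: 31.88
ee_pos: [587.3, -97.4, 56.9]
ee_rot: [3.141, 0.0, 1.632]
contact_force: [-0.3, 0.7, -0.3]
width: 33.9
gripper_force: 10.4
```

```bash
python3 - <<'E'
from h import *
p=rk(96,-1.7); go((*p,21,1.632)); print(torack(ctrl.observe()['ee_pos']))
E
```

```text
t 31.88 pos [587.3 -97.4  56.9] rot [3.141 0.    1.632] w 33.9 gf 10.4 F [-0.3  0.7 -0.3]
[-0.02 -0.05  3.59] [0. 0. 0.] rows>= 0.6
[96.20333995 -2.18220932]
```

Emit:
drive_tool --rows "0 0 1 0 0 0;0 0 2 0 0 0;0 0 3 0 0 0;0 0 3.3 0 0 0;0 0 3.6 0 0 0;0 0 3.6 0 0 0;0 0 3.6 0 0 0"

```text
t: 32.75
ee_pos: [586.7, -97.5, 20.6]
ee_rot: [-3.141, -0.0, 1.632]
contact_force: [-2.7, -1.0, 4.0]
width: 34.4
gripper_force: 11.0
```

Emit:
drive_tool --rows "0 0 0 0 0 0;0 0 0 0 0 0;0 0 0 0 0 0;0 0 0 0 0 0;0 0 -3 0 0 0;0 0 -6 0 0 0;0 0 -10 0 0 0;0 0 -10 0 0 0;0 0 -10 0 0 0" --hand 5

```text
t: 33.88
ee_pos: [586.7, -97.5, 120.0]
ee_rot: [-3.141, -0.0, 1.632]
contact_force: [-0.8, -0.6, -0.4]
width: 50.0
gripper_force: 0.0
```

```bash
python3 - <<'E'
from h import *
go((456,94.2,60,1.632)); bottles()
E
```

```text
t 33.88 pos [586.7 -97.5 120. ] rot [-3.141 -0.     1.632] w 50.0 gf 0.0 F [-0.8 -0.6 -0.4]
[ 19.93 -11.87   6.01] [-0. -0.  0.] rows>= 3.8
cap [ 586.9 -175.1] [18.6 28.5] z 52.9 px [411. 230.] rack [18.7  2.9]
cap [454.6  93.8] [24.8 23. ] z 49.3 px [282. 290.] rack [295.1 118.7]
cap [214.8 576.3] [91.1  5.5] z 51.3 px [ 33. 405.] rack [791.3 328.7]
```

Emit:
drive_tool --rows "5 -3 0 0 0 0;10 -6 0 0 0 0;15 -9 0 0 0 0;19.9 -11.9 0 0 0 0;19.9 -11.9 0 0 0 0;19.9 -11.9 0 0 0 0;19.9 -11.9 3 0 0 0;19.9 -11.9 6 0 0 0;19.9 -11.9 6 0 0 0;19.9 -11.9 6 0 0 0" --hand 6

```text
t: 35.17
ee_pos: [457.1, 93.1, 60.7]
ee_rot: [3.141, -0.0, 1.631]
contact_force: [-0.1, -0.6, 0.3]
width: 59.7
gripper_force: 0.0
```

```bash
python3 - <<'E'
from h import *
go((456,94.2,16.3,1.632)); bottles()
E
```

```text
t 35.17 pos [457.1  93.1  60.7] rot [ 3.141 -0.     1.631] w 59.7 gf 0.0 F [-0.1 -0.6  0.3]
[ 0.12 -0.11  4.44] [ 0.   -0.   -0.01] rows>= 0.7
cap [ 588.2 -135.1] [25.4 27.5] z 53.2 px [393. 229.] rack [58.6 -0.8]
cap [ 590.3 -173.3] [26.2 26. ] z 53.3 px [411. 229.] rack [20.3 -0.5]
cap [586.  -97.7] [25.6 26.5] z 52.9 px [376. 230.] rack [96.  -0.8]
cap [181.3 572.5] [158.5   5.9] z 51.3 px [ 33. 424.] rack [789.5 362.3]
```

Emit:
drive_tool --rows "0.1 -0.1 2 0 0 0;0.1 -0.1 3.5 0 0 0;0.1 -0.1 4.4 0 0 0;0.1 -0.1 4.4 0 0 0"

```text
t: 35.72
ee_pos: [455.3, 94.6, 16.5]
ee_rot: [3.141, -0.0, 1.632]
contact_force: [-0.1, 0.5, 0.0]
width: 60.2
gripper_force: 0.0
```

Emit:
drive_tool --rows "0 0 0 0 0 0;0 0 0 0 0 0;0 0 0 0 0 0;0 0 0 0 0 0;0 0 0 0 0 0;0 0 0 0 0 0" --hand 3.43

```text
t: 36.48
ee_pos: [455.4, 94.7, 16.9]
ee_rot: [3.141, -0.0, 1.632]
contact_force: [-1.6, -0.6, 6.4]
width: 34.6
gripper_force: 10.5
```

Emit:
drive_tool --rows "0 0 -2 0 0 0;0 0 -5 0 0 0;0 0 -8 0 0 0;0 0 -8 0 0 0;0 0 -8 0 0 0"

```text
t: 37.1
ee_pos: [454.6, 94.7, 95.9]
ee_rot: [-3.141, -0.0, 1.632]
contact_force: [-0.3, 1.0, -0.7]
width: 34.8
gripper_force: 10.4
```

```bash
python3 - <<'E'
from h import *
p=rk(134,-1.7); go((*p,90,1.632),(*p,27,1.632))
E
```

```text
t 37.1 pos [454.6  94.7  95.9] rot [-3.141 -0.     1.632] w 34.8 gf 10.4 F [-0.3  1.  -0.7]
[-16.21  12.02   0.59] [-0. -0.  0.] rows>= 3.2
[-16.21  12.02   6.89] [-0. -0.  0.] rows>= 3.4
```

Emit:
drive_tool --rows "-5 3.5 0.3 0 0 0;-10 7 0.5 0 0 0;-14 10.4 0.5 0 0 0;-16.2 12 0.5 0 0 0;-16.2 12 0.5 0 0 0;-16.2 12 0.5 0 0 0;-16.2 12 3 0 0 0;-16.2 12 4 0 0 0;-16.2 12 4 0 0 0;-16.2 12 4 0 0 0"

```text
t: 38.35
ee_pos: [584.9, -59.3, 56.8]
ee_rot: [3.141, 0.0, 1.633]
contact_force: [-0.4, 0.3, 0.1]
width: 34.8
gripper_force: 10.4
```

```bash
python3 - <<'E'
from h import *
p=rk(134,-1.6); go((*p,21,1.632)); print(torack(ctrl.observe()['ee_pos']))
E
```

```text
t 38.35 pos [584.9 -59.3  56.8] rot [3.141 0.    1.633] w 34.8 gf 10.4 F [-0.4  0.3  0.1]
[-0.04 -0.05  3.58] [0. 0. 0.] rows>= 0.6
[134.36675015  -2.07451243]
```

Emit:
drive_tool --rows "0 0 1 0 0 0;0 0 2 0 0 0;0 0 3 0 0 0;0 0 3.3 0 0 0;0 0 3.6 0 0 0;0 0 3.6 0 0 0;0 0 3.6 0 0 0"

```text
t: 39.22
ee_pos: [584.4, -59.6, 20.6]
ee_rot: [-3.141, -0.0, 1.632]
contact_force: [-2.3, 0.4, 4.9]
width: 34.4
gripper_force: 10.9
```

Emit:
drive_tool --rows "0 0 0 0 0 0;0 0 0 0 0 0;0 0 0 0 0 0;0 0 0 0 0 0;0 0 -3 0 0 0;0 0 -6 0 0 0;0 0 -10 0 0 0;0 0 -10 0 0 0;0 0 -10 0 0 0" --hand 5

```text
t: 40.35
ee_pos: [584.3, -59.5, 120.0]
ee_rot: [-3.141, -0.0, 1.632]
contact_force: [0.1, -0.1, 0.4]
width: 50.1
gripper_force: 0.0
```

```bash
python3 - <<'E'
from h import *
p=rk(265,-1.7); go((*p,120,1.632),(*p,53,1.632)); bottles()
E
```

```text
t 40.35 pos [584.3 -59.5 120. ] rot [-3.141 -0.     1.632] w 50.1 gf 0.0 F [ 0.1 -0.1  0.4]
[13.07  0.03 -0.  ] [-0. -0.  0.] rows>= 2.1
[13.07  0.03  6.7 ] [-0. -0.  0.] rows>= 2.4
cap [ 587.9 -135.8] [23.9 27.5] z 53.1 px [393. 230.] rack [57.8 -0.4]
cap [ 590.7 -171.5] [23.3 26.7] z 53.0 px [410. 229.] rack [22.  -1.1]
cap [197.9 574.6] [124.7   5. ] z 51.2 px [ 33. 415.] rack [790.5 345.6]
```

Before I touch the pin, I move over the knob at height and check the row with a picture.

Emit:
drive_tool --rows "6 0 0 0 0 0;12 0 0 0 0 0;13.1 0 0 0 0 0;13.1 0 0 0 0 0;13.1 0 0 0 0 0;13.1 0 0 0 0 0;13.1 0 0 0 0 0" --hand 4.5 --newtons 40

```text
t: 41.28
ee_pos: [576.9, 70.1, 120.3]
ee_rot: [3.142, -0.0, 1.631]
contact_force: [0.6, -0.4, 0.5]
width: 45.0
gripper_force: 0.0
```

```bash
python3 - <<'E'
from h import *
c=cam('scene','s4.png'); im=cv2.imread('pics/s4.png')[180:350,190:390]; cv2.imwrite('pics/s4c.png',cv2.resize(im,None,fx=3.5,fy=3.5))
p=rk(265,-1.7); go((*p,53,1.632)); bottles(); print(torack(ctrl.observe()['ee_pos']))
E
```

```text
t 41.33 pos [576.9  70.3 120.3] rot [ 3.142 -0.     1.631] w 45.0 gf 0.0 F [-0.5  0.3  0.9]
[ 0.07 -0.02  6.73] [ 0.   -0.   -0.01] rows>= 1.1
cap [ 588.4 -135. ] [25.5 27.5] z 52.9 px [393. 229.] rack [58.7 -0.9]
cap [ 590.9 -172.7] [25.3 27.1] z 53.1 px [411. 229.] rack [20.9 -1.1]
cap [583.4 -58.6] [25.7 26. ] z 53.5 px [357. 231.] rack [135.2  -0.6]
cap [585.9 -97.8] [25.4 26.2] z 53.4 px [376. 230.] rack [95.9 -0.7]
cap [180.9 572.6] [157.9   5.2] z 51.0 px [ 33. 425.] rack [789.6 362.7]
[264.40742086  -1.93425205]
```

View pics/s4c.png

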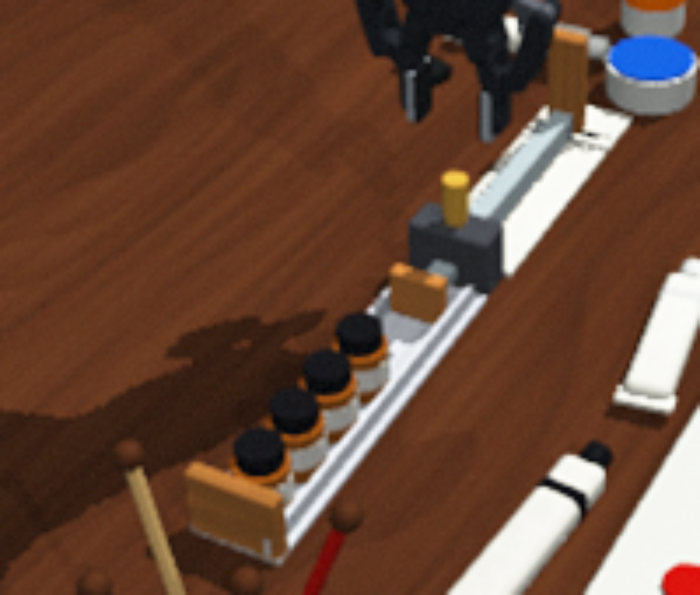

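All four bottles stand in the channel between the stop (crop (235,510)) and the pusher (418,290). Next I grip the knob.

Emit:
drive_tool --rows "0 0 2 0 0 0;0 0 4 0 0 0;0 0 5.7 0 0 0;0 0 6.6 0 0 0;0 0 6.6 0 0 0;0 0 6.6 0 0 0"

```text
t: 42.12
ee_pos: [577.2, 71.1, 54.8]
ee_rot: [3.141, -0.0, 1.632]
contact_force: [1.2, -0.4, 0.4]
width: 45.3
gripper_force: 0.0
```

Emit:
drive_tool --rows "0 0 0 0 0 0;0 0 0 0 0 0;0 0 0 0 0 0;0 0 0 0 0 0;0 0 0 0 0 0;0 0 0 0 0 0" --hand 1.2

```text
t: 42.88
ee_pos: [575.9, 71.1, 55.0]
ee_rot: [-3.141, -0.0, 1.632]
contact_force: [-3.2, -0.9, 6.0]
width: 16.7
gripper_force: 38.8
```

Emit:
drive_tool --rows "0 0 -0.6 0 0 0;0 0 -1.2 0 0 0;0 0 -1.8 0 0 0;0 0 -1.8 0 0 0;0 0 -1.8 0 0 0;0 0 -1.8 0 0 0;0 0 -1.8 0 0 0;0 0 -1.8 0 0 0;0 0 -1.8 0 0 0;0 0 -1.8 0 0 0"

```text
t: 44.12
ee_pos: [575.9, 71.1, 71.9]
ee_rot: [-3.14, -0.0, 1.632]
contact_force: [-5.2, -0.4, -0.5]
width: 16.8
gripper_force: 39.7
```

Emit:
drive_tool --rows "0 0 0 0 0 0;0 0 0 0 0 0;0 0 0 0 0 0;0 0 0 0 0 0;0 0 0 0 0 0;0 0 0 0 0 0"

```text
t: 44.88
ee_pos: [575.9, 71.1, 71.9]
ee_rot: [-3.14, -0.0, 1.632]
contact_force: [-4.7, -0.9, -0.2]
width: 16.4
gripper_force: 39.7
```

```bash
python3 - <<'E'
from h import *
c=cam('top'); bottles(c); rackfeat(c,46); go()
E
```

```text
cap [ 588.2 -141.2] [25.5 26.4] z 53.2 px [396. 230.] rack [52.4 -0.4]
cap [ 591.  -175.9] [26.4 27.9] z 52.8 px [412. 229.] rack [17.7 -1.1]
cap [584.2 -71.9] [24.5 27.6] z 53.2 px [363. 230.] rack [121.8  -0.6]
cap [ 586. -106.] [25.5 26.1] z 52.9 px [380. 230.] rack [87.7 -0.3]
cap [182.7 572.9] [155.6   5.2] z 51.1 px [ 33. 424.] rack [789.8 360.9]
pusher 128 rack [140.5   0. ] [35.4 21.4] ztop [39.  41.8]
block 25 rack [253.1  20.8] [17.5  6.3] ztop [44.  45.8]
stop 173 rack [-3.1 -0.4] [59.3 18.1] ztop [44.8 48.5]
t 44.92 pos [575.9  71.1  71.9] rot [-3.14  -0.     1.632] w 16.6 gf 39.7 F [-5.1 -0.1 -1.1]
```

The row has closed up tight. I let the pin down and release it.

Emit:
drive_tool --rows "0 0 0.3 0 0 0;0 0 0.6 0 0 0;0 0 0.65 0 0 0;0 0 0.65 0 0 0;0 0 0.65 0 0 0"

```text
t: 45.55
ee_pos: [576.0, 71.1, 65.5]
ee_rot: [-3.14, -0.0, 1.632]
contact_force: [-5.0, -0.7, -1.1]
width: 16.6
gripper_force: 39.7
```

Emit:
drive_tool --rows "0 0 0 0 0 0;0 0 0 0 0 0;0 0 0 0 0 0;0 0 0 0 0 0;0 0 0 0 0 0;0 0 -3 0 0 0;0 0 -7 0 0 0;0 0 -12 0 0 0;0 0 -12 0 0 0;0 0 -12 0 0 0" --hand 4.5

```text
t: 46.8
ee_pos: [576.4, 71.1, 185.7]
ee_rot: [-3.142, -0.0, 1.632]
contact_force: [-0.9, -0.2, -0.0]
width: 45.2
gripper_force: 0.0
```

Emit:
drive_tool --rows "-2 -6 -2 0 0 0;-4 -12 -2 0 0 0;-4 -15 -2 0 0 0;-4 -15 -2 0 0 0;-4 -15 -2 0 0 0;-4 -15 -2 0 0 0;-4 -15 -2 0 0 0"

```text
t: 47.68
ee_pos: [430.3, 22.1, 205.6]
ee_rot: [-3.141, -0.0, 1.632]
contact_force: [-0.3, -0.3, 0.4]
width: 44.7
gripper_force: 0.0
```

```bash
python3 - <<'E'
from h import *
go(); c=cam('top'); bottles(c); rackfeat(c,46); cv2.imwrite('pics/fin.png',np.vstack([cv2.resize(c['color'][140:340,150:540,::-1],(780,400))]))
E
```

```text
t 47.67 pos [430.3  22.1 205.6] rot [-3.141 -0.     1.632] w 44.7 gf 0.0 F [-0.3 -0.3  0.4]
cap [ 588.1 -141.1] [25.4 26.4] z 53.1 px [396. 230.] rack [52.6 -0.3]
cap [ 590.9 -176.1] [26.5 27.5] z 53.2 px [412. 229.] rack [17.5 -0.9]
cap [584.3 -71.9] [24.7 28. ] z 53.4 px [363. 230.] rack [121.9  -0.8]
cap [ 586.4 -107.3] [25.6 25.8] z 53.1 px [380. 230.] rack [86.4 -0.6]
cap [181.7 572.3] [158.    5.6] z 51.4 px [ 33. 424.] rack [789.3 361.9]
pusher 129 rack [141.1  -0. ] [34.9 21.2] ztop [38.9 41.8]
knob 70 rack [264.7   0. ] [17.4 16.2] ztop [91.  93.6]
block 320 rack [264.4   0. ] [58.5 29.8] ztop [45.1 47.9]
stop 172 rack [-3.  -0.1] [58.8 17.5] ztop [45.1 49.3]
handle 103 rack [ 3.787e+02 -1.000e-01] [27.  13.2] ztop [93.7 96.7]
```

View pics/fin.png

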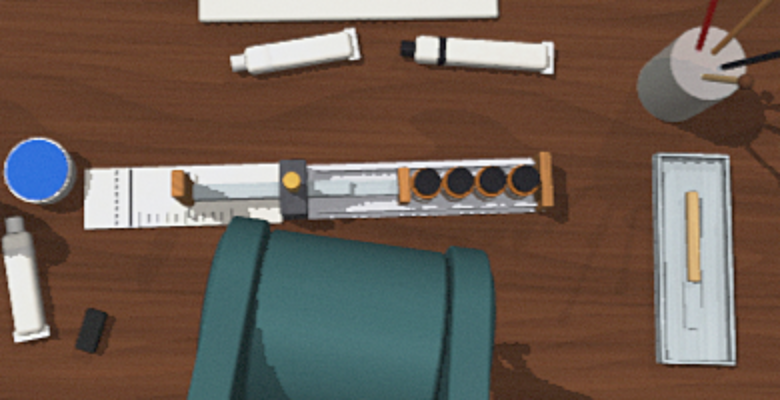

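The picture shows the four caps in a tight row at (428–525,181), between the pusher (404,185) and the stop (545,180). The pin is down at (291,180), the knife is in the tray at (693,235), and the other painting things haven't moved.

```bash
python3 -c "
from h import *
print(ctrl.sign_off())"
```

```text
the job is handed in; nothing more can be done
None
```

I handed the job in at about 48 s: all four ink bottles stand in the rack with the pusher closed on the row and the pin down again, the palette knife is in the steel tray, and the other painting things stayed where they were.

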